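# Find the full tin in the notions box

## Task

Slide the clear cover of the notions box fully open, then heft the three identical tins inside and find the heaviest by feel. Stand the two lighter ones upright in the box's front half, where they came from, without dropping any. Finish while holding the heaviest tin up, upright and still in the gripper, its underside at least 15 cm above the table; the cover stays open and everything else on the table stays where it lies.

Things in the scene. Friction and masses are not known exactly. Their poses are not given: they have to be found in the camera images.
- box: dark wooden notions box, fixed. Origin on the table under the middle of the row of tins; x runs from its front to its back, y to its left. Floor 6 mm thick, x -75 to 235, y -206 to 206 mm; open front and back but for 14 mm lips; side walls 12 mm thick, centred at y = +-200, 94 mm high. Tins stand on its floor in a row along y, about 115 mm apart (+-10 mm), within 15 mm of x = 0
- cover (a joint): how far the clear cover has slid from closed, m: 0 = over the tins, 0.14 = fully open (its stop), over the box's back half. It slides level along the box's +x with about 2 N of friction and stays where it is left
- cover_handle (a point): middle of the top of the cover's wooden handle, 123 mm above the table: a bar 20 mm thick (box x), 90 mm long (box y), standing 32 mm over the clear plate. The plate, 5 mm thick, 386 mm wide along y, reaches from 30 mm in front of the handle's centre to 120 mm behind it; its underside is 86 mm above the table, 8 mm above the tins
- tin_p: closed plain round metal tin, 60 mm in diameter, 72 mm tall; the top 16 mm is the lid (62 mm, fixed on). Origin: centre of its underside, z up. One of three that look alike and stand in any order; they weigh 0.15 to 0.75 kg, and one is at least 0.2 kg heavier than either other
- tin_q: closed plain round metal tin, 60 mm in diameter, 72 mm tall; the top 16 mm is the lid (62 mm, fixed on). Origin: centre of its underside, z up. One of three that look alike and stand in any order; they weigh 0.15 to 0.75 kg, and one is at least 0.2 kg heavier than either other
- tin_r: closed plain round metal tin, 60 mm in diameter, 72 mm tall; the top 16 mm is the lid (62 mm, fixed on). Origin: centre of its underside, z up. One of three that look alike and stand in any order; they weigh 0.15 to 0.75 kg, and one is at least 0.2 kg heavier than either other
- spool_a: bystander: small thread spool, 32 mm wide, 40 mm tall, standing in the box's back half; origin under its centre
- spool_b: bystander: small thread spool like the other, also in the box's back half; origin under its centre
- scissors: bystander: small scissors, 160 mm long along x, lying on the table left of the box; origin at the pivot
- ruler_short: bystander: steel ruler 250 x 30 x 3 mm right of the box; origin under its centre, x along it
- awl: bystander: awl, 145 mm long, 18 mm thick wooden handle, on the table at the front right; origin under the handle's front end
- thread_card: bystander: black card wound with thread, 95 x 58 x 12 mm, on the table at the front left; origin under its centre

How it is judged:
By the outcome, as a careful person would: the job done as asked, in the order asked, and still so for the second after the job is handed in, while the arm keeps its last pose, push and grip.
It also fails if it takes over 61 s, if anything falls off the work surface, if the arm or the gripper's body presses on something with over 40 N, if the wrist force passes 120 N, or if a joint passes its speed limit or range.

## Robot

A 6-joint arm with a two-finger parallel gripper is mounted at the origin on the work surface. World frame = base frame: x ahead of the robot, y to its left, z up, the work surface at z = 0. Lengths are in mm, angles in rad, forces in N, time in s.
With the tool pointing down it reaches from about 350 to 775 mm from the base axis. Payload 7.3 kg.
Tool frame: the origin (TCP) lies on the centre line of the jaws, within the pads' length; the fingertips stand 17 mm ahead of it and the grasp point (between the pads) lies 2 mm behind it; z points along the fingers, y is the line along which they close (so a half turn about z gives the same grasp; the last joint's range is limited). The gripper opens to 92 mm and grips with 3 to 60 N. Pads are 19 mm wide; open, the fingers measure 130 mm over their backs; the gripper's body (75 mm by 190 mm) begins 47 mm behind the grasp point.
Start: joints at [-1.438, 0.342, 1.524, -0, 1.275, -0.146], TCP at [144.503, -504.742, 214.341] pointing down, gripper open.
Joint ranges: [-2.53, 2.53], [-0.77, 2.02], [0.04, 2.7], [-1, 4.14], [0.28, 2.66], [-3.11, 3.11]. Speed limits (rad/s): [2.57, 2.57, 3.14, 3.14, 3.14, 3.14].

## Interface

Orientations are given as [roll, pitch, yaw] about the fixed x, y, z axes, in that order (R = Rz(yaw) Ry(pitch) Rx(roll)).
In Python, from plant import bot gives the robot as it stands. The module is installed in compiled form; this text tells all that it offers.
- The arm moves only by the shell command python3 -m pendant 'ROWS'. ROWS is JSON, a list of rows, each a list of 3 entries, a list of its own where there are three numbers: the shift along the world's x, y, z as a fraction of full scale, then the turn, a rotation vector about the world's x, y, z as a fraction of full scale, then the opening, from -1 (shut) to 1 (fully open), so that 0 is half open. In form: [[[tx, ty, tz], [rx, ry, rz], claw], ...]. A call has exactly 10 rows; each row shifts and turns the commanded pose from where the row before left it; what a row does not reach is not made up. Full scale, the value 1, is 30 mm for a shift and 0.12 rad for a turn. A row lasts 1/12 s, in which the tool goes at most 41.7 mm and 7.16 degrees, less where a joint would pass 70% of its speed; a pose out of reach is approached as far as the arm can. A call with a number of a shift or a turn outside -1 to 1 is refused whole. A call with a gripper value outside its range is refused whole. The fingers move at their own pace and stop on an object; the grip force is fixed at half the most. Time passes only in rows, so rows that do not move let the fingers close, or fill a call up. It gives the time, the measured TCP pose, the force, the opening and the grip force at its end, in the units of the state.
- bot.get_obs(): the state, without advancing time (a new reading comes with each control period).
- bot.capture(name): name is "scene" or "top" or "wrist"; returns the picture (384x512x3 uint8, blue, green, red); there is no depth.
- bot.camera_params(name): a dict with "fovy" (degrees; the focal length in pixels is half the picture's height over the tangent of half this angle, whatever the lens; pixels are square), "cx", "cy" (the principal point, pixels), "distortion" ([k1, k2, p1, p2, k3] as OpenCV has them; the pictures are not rectified), "camera_from_world" (4x4, takes a point from world to camera coordinates). Camera axes: x right, y down, z forward; pixel columns grow to the right and rows downward; lengths in mm; the calibration is good to about 2 mm. A picture is of the moment at which its call begins: read the wrist's pose just before it. camera_params takes no time and is no camera call; for the wrist camera it gives the pose at the moment of the call.
- bot.close_job(): hands the job in; it is judged then, once.
The state is a dict: "time": time; "joint_positions": joint angles; "dq": joint speeds; "tau": joint torques, N m; "tool_pos": TCP position; "tcp_rot": TCP orientation; "contact_force": force on the tool from outside, world axes, zero at the start; "moment": the same for the moment, N m; "grip_width": finger opening in mm; "finger_force": force on a finger pad.
Only numpy, scipy, OpenCV 4.12 (cv2) and the standard library are available. Lean on these libraries where they do the work, as an engineer would, in place of code of your own. Each camera call takes 0.05 s, during which the arm holds its last target. There are 200 camera calls.

## Working session

There is one attempt and no reset: what is moved stays moved. The work goes in short steps, Python scripts to look and compute and a shell command to move; the robot and the scene stay as the last step left them, time stands still between calls to the robot, and variables do not carry over. Pictures are saved under pics/ and viewed, at most 10 in all, crops included, and the job is handed in when it is done.

```bash
mkdir -p pics
python3 - <<'E'
from plant import bot
import cv2,numpy as np
o=bot.get_obs();print(o)
for n in("scene","top"):
    p=bot.camera_params(n);print(n,p)
    cv2.imwrite(f"pics/{n}0.png",bot.capture(n))
E
```

```text
{'time': 0.0, 'joint_positions': array([-1.43797087e+00,  3.42680191e-01,  1.52501098e+00, -2.48314271e-05,
        1.27538083e+00, -1.45978195e-01]), 'dq': array([ 0.00019023, -0.00081062, -0.00089353, -0.00213176,  0.00078816,
       -0.0003479 ]), 'tau': array([ 2.26861830e-04, -4.31240916e+01, -2.44219261e+01,  7.17903790e-02,
        5.59670012e-02, -1.20004215e-04]), 'tool_pos': array([ 144.45173857, -504.30089602,  213.66915136]), 'tcp_rot': array([-3.14012558e+00, -1.91694253e-04,  2.78810759e-01]), 'contact_force': array([ 0.55938626, -1.65716193,  0.46399674]), 'moment': array([ 0.03808406, -0.05551154, -0.02612039]), 'finger_force': 0.0, 'grip_width': 92.22286238008373}
scene {'fovy': 45.491147828955235, 'cx': 256.29062847250145, 'cy': 187.87935135962076, 'distortion': array([-0.12780365,  0.        ,  0.        ,  0.        ,  0.        ]), 'camera_from_world': array([[ 7.27608817e-01,  6.85969851e-01,  5.54730130e-03,
        -3.51457712e+02],
       [ 3.66138934e-01, -3.81500102e-01, -8.48763779e-01,
        -7.72970292e+01],
       [-5.80110067e-01,  6.19599093e-01, -5.28743108e-01,
         1.64704397e+03],
       [ 0.00000000e+00,  0.00000000e+00,  0.00000000e+00,
         1.00000000e+00]])}
top {'fovy': 43.293280785329856, 'cx': 254.72123690523097, 'cy': 191.9633111330901, 'distortion': array([-0.0525858,  0.       ,  0.       ,  0.       ,  0.       ]), 'camera_from_world': array([[ 1.24339147e-02, -9.99855412e-01, -1.15996499e-02,
         2.19437692e+00],
       [-9.96852553e-01, -1.14865481e-02, -7.84413574e-02,
         4.95683920e+02],
       [ 7.82967758e-02,  1.25384738e-02, -9.96851243e-01,
         1.49679746e+03],
       [ 0.00000000e+00,  0.00000000e+00,  0.00000000e+00,
         1.00000000e+00]])}
```

View pics/top0.png

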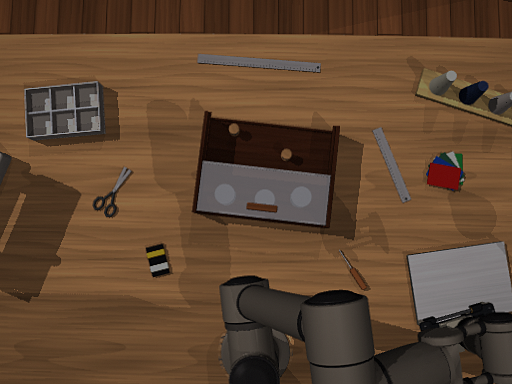

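View pics/scene0.png

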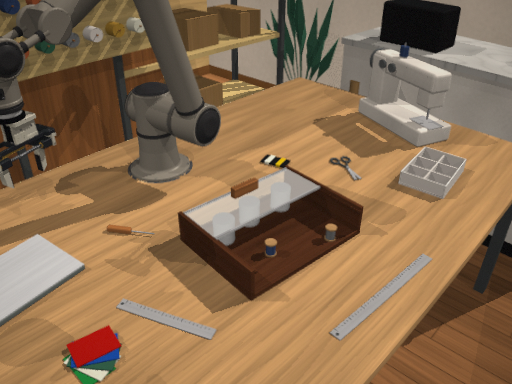

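The top view shows the cover closed, with its handle near (262,208) and tins near (225,194), (264,198) and (301,197). Next I'll measure these with masks.

```bash
cat > h.py <<'E'
from plant import bot
import cv2,numpy as np
def ray(n,uv,z,p=None):
    p=p or bot.camera_params(n); f=192/np.tan(np.radians(p["fovy"])/2)
    K=np.array([[f,0,p["cx"]],[0,f,p["cy"]],[0,0,1]])
    q=cv2.undistortPoints(np.array(uv,float).reshape(-1,1,2),K,np.array(p["distortion"])).reshape(-1,2)
    T=p["camera_from_world"];R=T[:3,:3];c=-R.T@T[:3,3]
    d=np.c_[q,np.ones(len(q))]@R
    return (c+d*((z-c[2])/d[:,2])[:,None])[:,:2]
E
python3 - <<'E'
from h import *
im=cv2.imread("pics/top0.png");hsv=cv2.cvtColor(im,cv2.COLOR_BGR2HSV)
def blobs(m,lo,hi):
    n,l,s,c=cv2.connectedComponentsWithStats(m.astype(np.uint8))
    return [(c[i],s[i,4],l==i) for i in range(1,n) if lo<s[i,4]<hi]
roi=np.zeros(im.shape[:2],bool);roi[160:228,190:340]=1
m=roi&(hsv[...,1]>100)&(hsv[...,2]>70)
roi2=roi.copy();roi2[:, :246]=0;roi2[:,280:]=0;roi2[:200]=0;roi2[216:]=0
for c,a,_m in blobs(m&roi2,50,1000):
    r=cv2.minAreaRect(np.argwhere(_m)[:,::-1].astype(np.float32)); print("handle",c,a,r,ray("top",[c],123))
    w=ray("top",cv2.boxPoints(r),123);print(w)
print(hsv[194,225],hsv[182,245],hsv[197,301],hsv[185,210])
v=cv2.GaussianBlur(im,(3,3),0)[...,0].astype(int)
print(v[194,195:335:3])
t=(hsv[190:198,215:235,2].mean()+hsv[175:183,235:255,2].mean())/2
for c,a,_m in blobs(roi&(hsv[...,1]<60)&(hsv[...,2]>t),150,800):
    (x,y),r=cv2.minEnclosingCircle(np.argwhere(_m)[:,::-1].astype(np.float32))
    print("tin",c,a,(x,y),r,ray("top",[c,(x,y)],78))
big=cv2.resize(im[100:240,180:350],None,fx=4.5,fy=4,interpolation=cv2.INTER_CUBIC)
big=cv2.convertScaleAbs(big,alpha=1.4);cv2.imwrite("pics/crop.png",big)
E
```

```text
handle [261.22297297 206.66891892] 148 ((260.9929504394531, 206.55917358398438), (29.667160034179688, 5.480680465698242), 6.842773914337158) [[444.75345471 -12.63921158]]
[[441.76480622  31.84925001]
 [457.66122502  30.1641789 ]
 [448.36049908 -55.76767483]
 [432.4904732  -54.01302729]]
[126  11 119] [168  13  96] [126  11 117] [168  13  97]
[ 11  51  93  94  94  93  95 118 118 118 118 118 118 113  93  93  94  94
  94  93 100 119 119 118 118 119 108  94  94  94  95  94 112 118 118 118
 118 117 119  96  94  94  94  93  89  10  22]
tin [224.5        193.74698795] 332 (224.8829803466797, 193.6914825439453) 10.55000114440918 [[484.58251775  98.44020342]
 [484.7636982   97.28719275]]
tin [300.73312883 196.38957055] 326 (300.4285583496094, 196.4642791748047) 10.581714630126953 [[ 479.26331795 -131.21156448]
 [ 479.02742792 -130.29646286]]
tin [264.65822785 196.68776371] 237 (264.5, 198.38888549804688) 9.852405548095703 [[477.10760071 -22.69086677]
 [471.97157589 -22.27049717]]
```

View pics/crop.png

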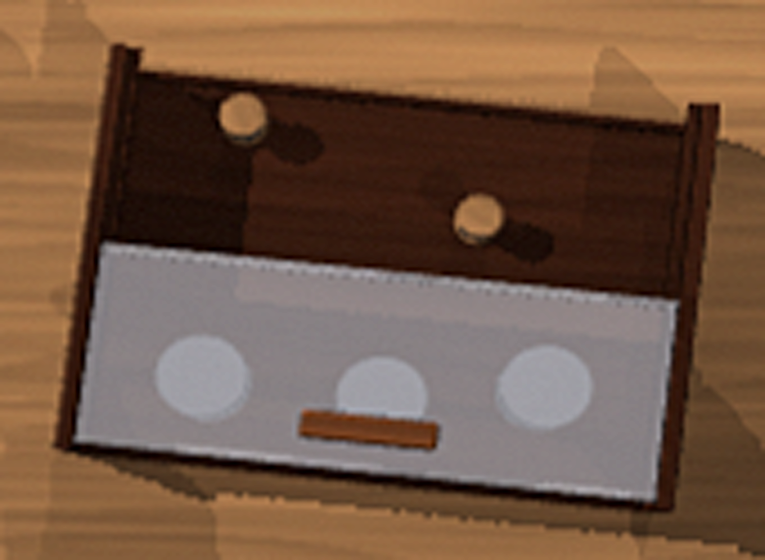

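```bash
R='[[0.85,0.6,0],[0,0,-0.32],-1]'; python3 -m pendant '[[[0.85,0.6,0],[0,0,-0.32],-1],[[0.85,0.6,0],[0,0,-0.32],-1],[[0.85,0.6,0],[0,0,-0.32],-1],[[0.85,0.6,0],[0,0,-0.32],-1],[[0.85,0.6,0],[0,0,-0.32],-1],[[0.85,0.6,0],[0,0,-0.32],-1],[[0.85,0.6,0],[0,0,-0.32],-1],[[0.85,0.6,0],[0,0,-0.32],-1],[[0.85,0.6,0],[0,0,-0.32],-1],[[0.85,0.6,0],[0,0,-0.32],-1]]'
python3 -m pendant '[[[0,1,0],[0,0,0],-1],[[0,1,0],[0,0,0],-1],[[0,1,0],[0,0,0],-1],[[0,1,0],[0,0,0],-1],[[0,1,0],[0,0,0],-1],[[0,1,0],[0,0,0],-1],[[0,1,0],[0,0,0],-1],[[0,1,0],[0,0,0],-1],[[0,1,0],[0,0,0],-1],[[0,0.5,0],[0,0,0],-1]]'
```

```text
time: 0.93
tool_pos: [400.5, -323.5, 214.1]
tcp_rot: [-3.141, 0.001, -0.107]
contact_force: [0.8, -0.4, 0.6]
grip_width: 29.4
finger_force: 0.0
time: 1.77
tool_pos: [398.7, -37.0, 214.2]
tcp_rot: [-3.141, 0.001, -0.104]
contact_force: [0.6, -1.0, -0.6]
grip_width: 0.2
finger_force: 0.0
```

```bash
python3 -m pendant '[[[0,0.3,-0.8],[0,0,0],-1],[[0,0.3,-0.8],[0,0,0],-1],[[0,0.3,-0.8],[0,0,0],-1],[[0,0.1,-0.8],[0,0,0],-1],[[0,0,0],[0,0,0],-1],[[0.3,-0.03,0],[0,0,0],-1],[[0.3,-0.03,0],[0,0,0],-1],[[0.3,-0.03,0],[0,0,0],-1],[[0.3,-0.03,0],[0,0,0],-1],[[0.3,-0.03,0],[0,0,0],-1]]'
```

```text
time: 2.6
tool_pos: [446.4, -14.8, 119.3]
tcp_rot: [3.141, -0.002, -0.106]
contact_force: [-0.0, 0.4, 0.3]
grip_width: 0.3
finger_force: 0.0
```

```bash
python3 -m pendant '[[[0.4,-0.04,0],[0,0,0],-1],[[0.4,-0.04,0],[0,0,0],-1],[[0.4,-0.04,0],[0,0,0],-1],[[0.4,-0.04,0],[0,0,0],-1],[[0.4,-0.04,0],[0,0,0],-1],[[0.4,-0.04,0],[0,0,0],-1],[[0.4,-0.04,0],[0,0,0],-1],[[0.3,-0.03,0],[0,0,0],-1],[[0,0,0],[0,0,0],-1],[[0,0,0],[0,0,0],-1]]'
```

```text
time: 3.43
tool_pos: [537.9, -23.7, 118.3]
tcp_rot: [3.141, -0.0, -0.105]
contact_force: [-0.7, 0.3, 0.1]
grip_width: 0.1
finger_force: 0.0
```

```bash
python3 -m pendant '[[[0.2,-0.02,0],[0,0,0],-1],[[0.2,-0.02,0],[0,0,0],-1],[[0.2,-0.02,0],[0,0,0],-1],[[0.05,-0.005,0],[0,0,0],-1],[[0.05,-0.005,0],[0,0,0],-1],[[0,0,0],[0,0,0],-1],[[0,0,0],[0,0,0],-1],[[0,0,0],[0,0,0],-1],[[0,0,0],[0,0,0],-1],[[0,0,0],[0,0,0],-1]]'
python3 - <<'E'
from h import *
o=bot.get_obs();print(o['contact_force'],o['tool_pos'])
im=bot.capture("top")
cv2.imwrite("pics/t1.png",cv2.resize(im[90:240,180:350],None,fx=4.5,fy=4))
E
```

```text
time: 4.27
tool_pos: [558.4, -25.6, 118.4]
tcp_rot: [3.141, 0.0, -0.105]
contact_force: [-0.0, 0.1, 1.2]
grip_width: 0.4
finger_force: 0.0
[-0.02648851  0.08672678  1.16058695] [558.38146965 -25.61060422 118.38477395]
```

View pics/t1.png

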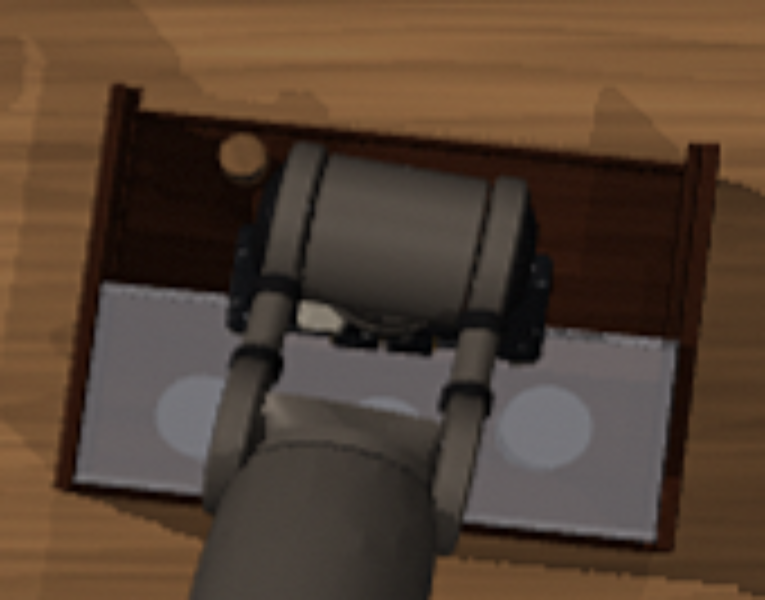

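Run:
```python
from h import *
im=bot.capture("scene")
cv2.imwrite("pics/s1.png",cv2.resize(im[110:310,150:390],None,fx=3,fy=3))
```

```text
(no output)
```

View pics/s1.png

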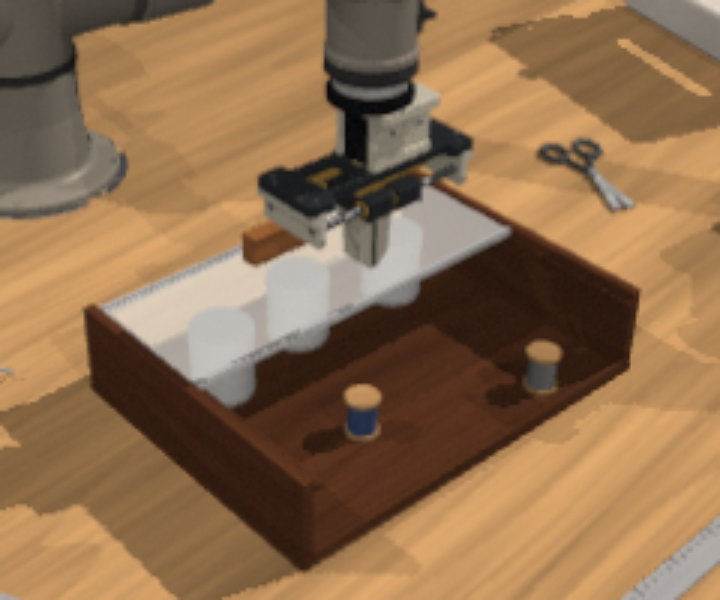

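The cover hasn't moved: the plate edges are where they were, and the fingertip at about (273,197) is past the handle. I'll cross-check the handle and tool in both views.

```bash
python3 - <<'E'
from h import *
print("tip",ray("scene",[(273.3,197.3)],101))
im=cv2.imread("pics/scene0.png");h=cv2.cvtColor(im,cv2.COLOR_BGR2HSV)
m=((h[...,1]>130)&(h[...,2]>60)&(h[...,0]<15)).astype(np.uint8);r=np.zeros_like(m);r[172:200,226:264]=1
n,l,s,c=cv2.connectedComponentsWithStats(m*r);i=1+s[1:,4].argmax();print(c[i],s[i])
for z in(123,107,91):print(z,ray("scene",[c[i]],z))
# handle top edge ends
E
python3 -c "
import cv2
a=cv2.imread('pics/scene0.png')[150:230,200:310];cv2.imwrite('pics/s0c.png',cv2.resize(a,None,fx=6,fy=6,interpolation=cv2.INTER_CUBIC))"
```

```text
tip [[533.8737426   15.30104744]]
[243.80864198 187.39506173] [231 177  27  21 324]
123 [[461.5523999  -29.70433339]]
107 [[443.36045849 -11.48286926]]
91 [[425.16851709   6.73859487]]
```

View pics/s0c.png

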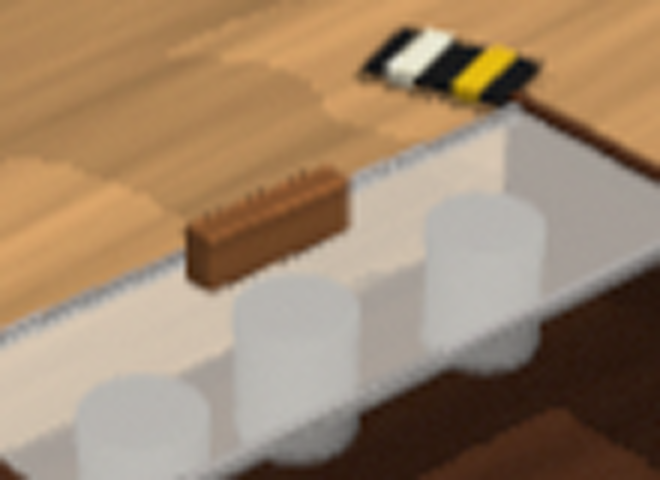

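```bash
cat >> h.py <<'E'
def proj(n,X):
    p=bot.camera_params(n); f=192/np.tan(np.radians(p["fovy"])/2)
    K=np.array([[f,0,p["cx"]],[0,f,p["cy"]],[0,0,1]]);T=p["camera_from_world"]
    return cv2.projectPoints(np.array(X,float),cv2.Rodrigues(T[:3,:3])[0],T[:3,3],K,np.array(p["distortion"]))[0].reshape(-1,2)
E
python3 - <<'E'
from h import *
for z in(101,118,135,150,165): 
    q=proj("scene",[[558,-26,z],[568,-36,z]]);print(z,q.round(1).tolist(),((q-[150,110])*3).round().tolist())
p=bot.camera_params("wrist");print(p["camera_from_world"].round(3).tolist(),p["fovy"],proj("wrist",[[558.4,-25.6,101],[444.7,-12.6,123]]))
E
```

```text
101 [[269.9, 206.6], [270.2, 209.5]] [[360.0, 290.0], [361.0, 299.0]]
118 [[270.0, 201.4], [270.3, 204.3]] [[360.0, 274.0], [361.0, 283.0]]
135 [[270.2, 196.2], [270.5, 199.0]] [[361.0, 258.0], [361.0, 267.0]]
150 [[270.3, 191.5], [270.6, 194.3]] [[361.0, 244.0], [362.0, 253.0]]
165 [[270.4, 186.7], [270.7, 189.5]] [[361.0, 230.0], [362.0, 239.0]]
[[-0.104, -0.995, -0.001, 32.695], [-0.964, 0.101, 0.247, 534.958], [-0.245, 0.027, -0.969, 433.5], [0.0, 0.0, 0.0, 1.0]] 64.61162336608828 [[257.53110553 218.29197919]
 [255.90700908 388.66450843]]
```

Run:
```python
from h import *
cv2.imwrite("pics/w1.png",bot.capture("wrist"))
```

```text
(no output)
```

View pics/w1.png

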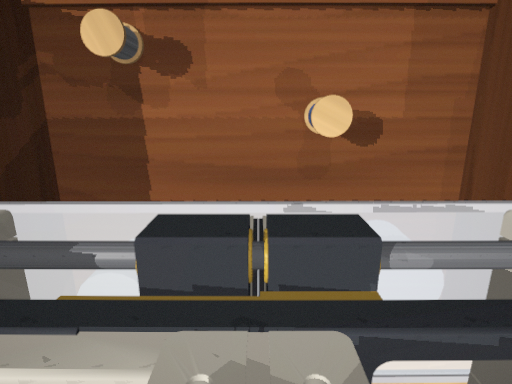

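Run:
```python
from h import *
print("top",ray("top",[(234,129.2),(286.2,154.2)],46).round(1).tolist(), "edge",ray("top",[(180+390/4.5,100+272/4)],91))
print("wrist",ray("wrist",[(103,33),(331,116)],46).round(1).tolist(),"edge",ray("wrist",[(257,203)],91))
p=bot.camera_params("wrist");T=p["camera_from_world"];print(-T[:3,:3].T@T[:3,3],bot.get_obs()['tool_pos'],bot.get_obs()['grip_width'])
```

```text
top [[688.9, 74.8], [612.0, -88.3]] edge [[562.45711776 -27.67465779]]
wrist [[693.1, 74.1], [616.4, -89.0]] edge [[565.79968717 -26.00057923]]
[625.31433213 -32.92010445 288.25322397] [558.42711228 -25.63326672 118.37449956] 0.6386203012390037
```

```bash
python3 -m pendant '[[[0,0,1],[0,0,0],-0.3],[[-0.3,0.03,0.2],[0,0,0],-0.3],[[-0.8,0.09,0],[0,0,0],-0.3],[[-0.8,0.09,0],[0,0,0],-0.3],[[-0.8,0.09,0],[0,0,0],-0.3],[[-0.8,0.09,0],[0,0,0],-0.3],[[-0.8,0.09,0],[0,0,0],-0.3],[[-0.8,0.09,0],[0,0,0],-0.3],[[-0.3,0.03,0],[0,0,0],-0.3],[[0,0,0],[0,0,0],-0.3]]'
python3 - <<'E'
from h import *
o=bot.get_obs();im=bot.capture("scene");t=o['tool_pos'];w=o['grip_width']/2+0;print(t,w*2)
import itertools
Y=np.array([np.sin(.107),np.cos(.107),0])
X=[t+[0,0,-17]+s*Y*w for s in(-1,1)]+[t+[0,0,0]]+[[444.7,-12.6,123]]
q=proj("scene",X);print(q)
for a,col in zip(q,[(0,0,255),(0,0,255),(255,0,255),(0,255,0)]): cv2.circle(im,tuple(int(round(v*16)) for v in a),12,col,-1,shift=4)
a=im[130:220,180:300];cv2.imwrite("pics/s2.png",cv2.resize(a,None,fx=6,fy=6,interpolation=cv2.INTER_CUBIC))
E
```

```text
time: 5.25
tool_pos: [394.9, -7.3, 154.6]
tcp_rot: [3.141, -0.0, -0.105]
contact_force: [0.8, -0.1, 0.7]
grip_width: 32.2
finger_force: 0.0
[394.90495283  -7.32594002 154.59245705] 32.205034434808184
[[228.5838367  173.71370231]
 [237.24476869 170.18202115]
 [232.82000912 166.87116827]
 [243.81802421 182.98573917]]
```

View pics/s2.png

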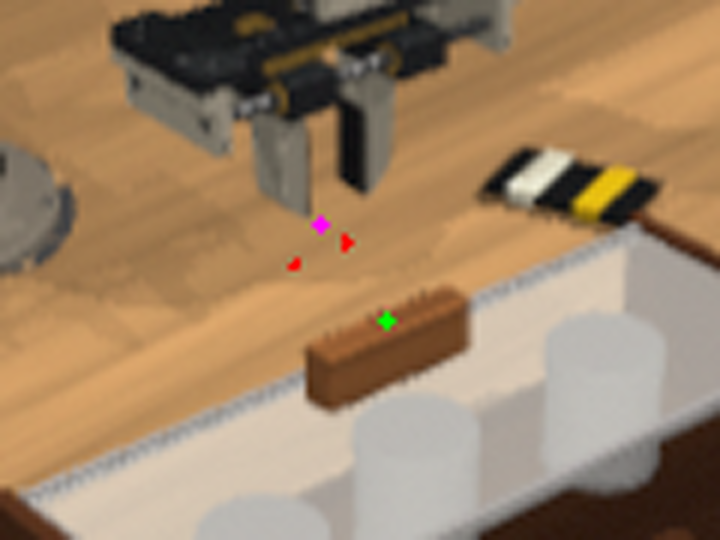

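The green mark falls on the handle top, so the cameras agree. The real fingertips (crop ~(315,198)) are about 29 mm higher than the reported TCP implies (~(320,253)), so I passed over the handle. I'll treat the tips as being at TCP z + 12 and push again lower.

```bash
python3 -m pendant '[[[0,0,-0.8],[0,0,0],-0.3],[[0,0,-0.8],[0,0,0],-0.3],[[0,0,-0.7],[0,0,0],-0.3],[[0,0,0],[0,0,0],-0.3],[[0.2,-0.02,0],[0,0,0],-0.3],[[0.2,-0.02,0],[0,0,0],-0.3],[[0.3,-0.03,0],[0,0,0],-0.3],[[0.3,-0.03,0],[0,0,0],-0.3],[[0.3,-0.03,0],[0,0,0],-0.3],[[0.3,-0.03,0],[0,0,0],-0.3]]'
python3 -m pendant '[[[0.3,-0.03,0],[0,0,0],-0.3],[[0.3,-0.03,0],[0,0,0],-0.3],[[0.3,-0.03,0],[0,0,0],-0.3],[[0.3,-0.03,0],[0,0,0],-0.3],[[0.3,-0.03,0],[0,0,0],-0.3],[[0.3,-0.03,0],[0,0,0],-0.3],[[0.3,-0.03,0],[0,0,0],-0.3],[[0.3,-0.03,0],[0,0,0],-0.3],[[0.3,-0.03,0],[0,0,0],-0.3],[[0.3,-0.03,0],[0,0,0],-0.3]]'
```

```text
time: 6.13
tool_pos: [445.6, -12.6, 85.9]
tcp_rot: [3.141, -0.001, -0.105]
contact_force: [-2.0, -0.2, 0.3]
grip_width: 32.1
finger_force: 1.2
time: 6.97
tool_pos: [535.3, -21.7, 85.2]
tcp_rot: [3.141, 0.0, -0.105]
contact_force: [-2.9, -1.4, 0.6]
grip_width: 31.8
finger_force: 1.2
```

Now it is pushing, with about 2–3 N. On to the stop.

```bash
python3 -m pendant '[[[0.25,-0.025,0],[0,0,0],-0.3],[[0.25,-0.025,0],[0,0,0],-0.3],[[0.2,-0.02,0],[0,0,0],-0.3],[[0.1,-0.01,0],[0,0,0],-0.3],[[0.1,-0.01,0],[0,0,0],-0.3],[[0.05,-0.005,0],[0,0,0],-0.3],[[0.05,-0.005,0],[0,0,0],-0.3],[[0,0,0],[0,0,0],-0.3],[[0,0,0],[0,0,0],-0.3],[[0,0,0],[0,0,0],-0.3]]'
```

```text
time: 7.8
tool_pos: [555.7, -23.6, 85.1]
tcp_rot: [3.141, 0.019, -0.104]
contact_force: [-33.2, -1.4, 23.9]
grip_width: 32.5
finger_force: 17.0
```

```bash
python3 -m pendant '[[[-0.5,0.05,0],[0,0,0],-0.3],[[-0.5,0.05,0],[0,0,0],-0.3],[[0,0,0.8],[0,0,0],-0.3],[[0,0,0.8],[0,0,0],0.5],[[-0.34,0.8,0],[0,0,0],1],[[-0.34,0.8,0],[0,0,0],1],[[-0.34,0.8,0],[0,0,0],1],[[-0.34,0.8,0],[0,0,0],1],[[-0.34,0.8,0],[0,0,0],1],[[0,0,0],[0,0,0],1]]'
python3 - <<'E'
from h import *
o=bot.get_obs();print(o['tool_pos'],o['tcp_rot'],o['grip_width'])
im=bot.capture("top");cv2.imwrite("pics/t2raw.png",im)
cv2.imwrite("pics/t2.png",cv2.convertScaleAbs(cv2.resize(im[100:240,180:350],None,fx=4.5,fy=4,interpolation=cv2.INTER_CUBIC),alpha=1.4))
E
```

```text
time: 8.63
tool_pos: [482.3, 102.1, 133.6]
tcp_rot: [-3.14, 0.0, -0.102]
contact_force: [-0.8, -0.2, 0.2]
grip_width: 73.9
finger_force: 0.0
[482.28710964 102.10829148 133.56965722] [-3.13994976e+00  1.34378063e-04 -1.02396506e-01] 73.86626963593972
```

View pics/t2.png

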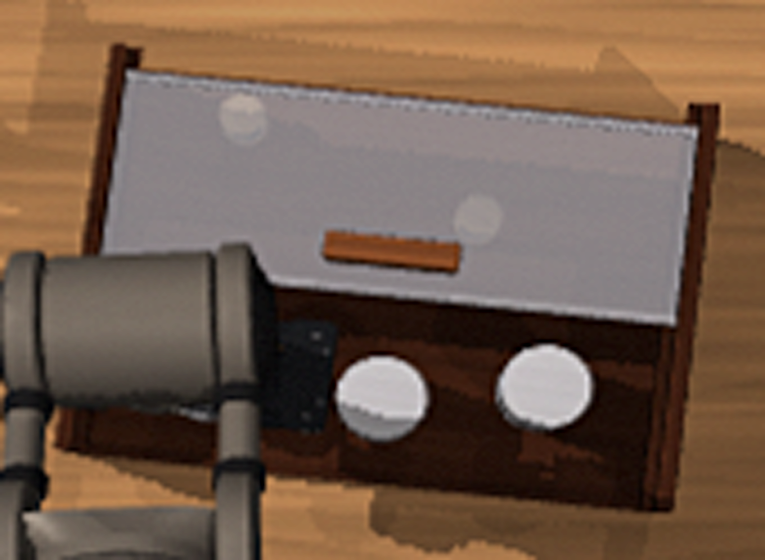

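The cover is open, with the handle now at crop (391,251), the middle tin at (382,397) and the right tin at (545,387).

Run:
```python
from h import *
im=cv2.imread("pics/t2raw.png");h=cv2.cvtColor(im,cv2.COLOR_BGR2HSV)
def big(m,roi):
    r=np.zeros(m.shape,np.uint8);r[roi[1]:roi[3],roi[0]:roi[2]]=1
    n,l,s,c=cv2.connectedComponentsWithStats(m.astype(np.uint8)*r);i=1+s[1:,4].argmax();return c[i],s[i,4],np.argwhere(l==i)[:,::-1].astype(np.float32)
c,a,_=big((h[...,1]>100)&(h[...,2]>70),(245,150,290,172));print("handle",c,a,ray("top",[c],123),"moved",ray("top",[c],123)-[444.75,-12.64])
for roi in((252,182,280,215),(286,180,315,212)):
    c,a,P=big((h[...,1]<80)&(h[...,2]>60),roi);(x,y),r=cv2.minEnclosingCircle(P);print("tin",c,a,(x,y),r,ray("top",[c,(x,y)],78).round(1).tolist())
```

```text
handle [266.55494505 161.93956044] 182 [[576.23873309 -26.78830815]] moved [[131.48873309 -14.14830815]]
tin [264.43283582 198.79701493] 335 (264.4347839355469, 198.80435180664062) 10.346759796142578 [[470.7, -22.1], [470.7, -22.1]]
tin [300.72701149 196.11494253] 348 (300.5, 196.25) 10.854247093200684 [[480.1, -131.2], [479.7, -130.5]]
```

Run:
```python
from h import *
a=cv2.imread("pics/top0.png").astype(int).sum(2);b=cv2.imread("pics/t2raw.png").astype(int).sum(2)
bx=np.array([np.cos(.107),-np.sin(.107)])
def edges(im,s):  # intensity along box x at box-y offset s from handle, z=91
    d=np.arange(-60,320,.5);o=np.array([444.75,-12.64])+s*np.array([bx[1]*-1,bx[0]])
    q=proj("top",np.c_[o+d[:,None]*bx,np.full(len(d),91)]).astype(np.float32)
    v=cv2.remap(im.astype(np.float32),q[:,0][None],q[:,1][None],cv2.INTER_LINEAR)[0]
    g=np.gradient(cv2.GaussianBlur(v[None],(9,1),0)[0]);k=np.argsort(-abs(g))
    r=[]
    for i in k:
        if all(abs(d[i]-x[0])>8 for x in r): r.append((float(d[i]),round(float(g[i]),1)))
        if len(r)>=6:break
    return sorted(r)
for s in(-150,-60,-75):print(s,"closed",edges(a,s));print("   open",edges(b,s))
```

```text
-150 closed [(-58.0, -10.2), (-39.0, -9.8), (-30.5, 31.5), (122.0, -20.7), (254.0, 17.7), (291.5, 7.3)]
   open [(-37.5, -9.3), (71.0, -5.1), (101.5, 34.7), (110.0, -6.1), (251.5, -17.8), (292.0, 6.8)]
-60 closed [(-39.0, -13.9), (-30.5, 21.9), (121.0, -29.2), (154.5, 15.0), (184.5, -14.8), (254.0, 14.1)]
   open [(-39.0, -12.8), (36.0, 3.6), (69.5, -3.6), (102.5, 27.7), (243.0, -4.4), (252.5, -13.8)]
-75 closed [(-56.5, -7.9), (-39.5, -12.0), (-30.5, 27.4), (122.0, -23.8), (144.0, -4.2), (254.5, 17.4)]
   open [(-39.5, -11.1), (71.0, -4.2), (101.5, 31.8), (110.0, -4.3), (251.5, -16.6), (289.0, 3.6)]
```

Run:
```python
from h import *
b=cv2.imread("pics/t2raw.png").astype(int).sum(2);a=cv2.imread("pics/top0.png").astype(int).sum(2)
bx=np.array([np.cos(.107),-np.sin(.107)]);by=np.array([np.sin(.107),np.cos(.107)])
o0=np.array([444.75,-12.64])
def line(im,o,dr,d,z):
    q=proj("top",np.c_[o+d[:,None]*dr,np.full(len(d),z)]).astype(np.float32)
    return cv2.remap(im.astype(np.float32),q[:,0][None],q[:,1][None],cv2.INTER_LINEAR)[0]
def top(v,d,n=8):
    g=np.gradient(cv2.GaussianBlur(v[None],(9,1),0)[0]);r=[]
    for i in np.argsort(-abs(g)):
        if all(abs(d[i]-x[0])>6 for x in r): r.append((float(d[i]),round(float(g[i]),1)))
        if len(r)>=n:break
    return sorted(r)
d=np.arange(-240,240,.5)
for s in(20,80):print("across",s,top(line(a,o0+s*bx,by,d,94),d,10))
d=np.arange(-80,330,.5)
for w in(-200,-196,-204,200,196,204):print("wall",w,top(line(a,o0+w*by,bx,d,94),d,5))
```

```text
across 20 [(-208.0, -12.2), (-193.0, 33.7), (-127.0, 3.3), (-88.5, -4.5), (-34.5, 8.0), (22.5, -7.5), (85.5, 5.8), (143.0, -6.2), (191.5, -22.4), (205.5, 18.0)]
across 80 [(-207.5, -16.9), (-192.5, 31.6), (-183.5, 1.4), (-168.0, 1.0), (-114.5, -1.1), (186.0, 2.5), (192.5, -37.6), (205.0, 15.0), (211.5, -1.3), (220.5, 2.3)]
wall -200 [(-55.0, -12.7), (-37.0, -11.5), (272.0, 22.0), (296.5, 2.4), (321.5, 2.4)]
wall -196 [(-55.5, -12.0), (-37.5, -12.7), (-29.0, 5.7), (-22.5, -4.2), (271.5, 21.8)]
wall -204 [(-56.5, -9.8), (-43.0, 2.6), (-36.5, -9.9), (265.5, -2.8), (272.0, 24.9)]
wall 200 [(-37.5, -13.7), (271.0, 22.8), (299.0, -2.3), (305.5, 2.3), (327.5, -3.7)]
wall 196 [(-39.5, -15.9), (160.5, 2.8), (270.5, 17.0), (306.0, 2.5), (327.5, -3.4)]
wall 204 [(-37.5, -13.8), (10.5, -5.0), (34.5, -3.9), (58.5, -5.3), (271.0, 16.2)]
```

The plate edges run from box x ≈ 65 to 214, so the cover is on its stop (it began about 8 mm open). Now I'll grasp the left tin.

```bash
python3 -m pendant '[[[0.08,-0.12,0],[0,0,0],1],[[0,0,0],[0,0,0],1],[[0,0,-0.6],[0,0,0],1],[[0,0,-0.6],[0,0,0],1],[[0,0,-0.6],[0,0,0],1],[[0,0,-0.6],[0,0,0],1],[[0,0,-0.5],[0,0,0],1],[[0,0,-0.3],[0,0,0],1],[[0,0,0],[0,0,0],1],[[0,0,0],[0,0,0],1]]'
python3 -m pendant '[[[0,0,0],[0,0,0],-1],[[0,0,0],[0,0,0],-1],[[0,0,0],[0,0,0],-1],[[0,0,0],[0,0,0],-1],[[0,0,0],[0,0,0],-1],[[0,0,0],[0,0,0],-1],[[0,0,0],[0,0,0],-1],[[0,0,0],[0,0,0],-1],[[0,0,0],[0,0,0],-1],[[0,0,0],[0,0,0],-1]]'
```

```text
time: 9.52
tool_pos: [486.3, 94.3, 37.3]
tcp_rot: [3.141, 0.0, -0.106]
contact_force: [-0.6, 0.2, 0.2]
grip_width: 91.6
finger_force: 0.0
time: 10.35
tool_pos: [486.4, 95.3, 37.8]
tcp_rot: [-3.141, -0.001, -0.105]
contact_force: [-0.0, 2.8, 6.0]
grip_width: 61.4
finger_force: 30.0
```

```bash
cat > weigh.py <<'E'
from h import *
F=[];W=[]
for i in range(8):
    bot.capture("wrist");o=bot.get_obs();F.append(o['contact_force']);W.append(o['tau'])
print(np.mean(F,0).round(2),np.std(F,0).round(2),np.mean(W,0).round(2),o['tool_pos'].round(1),round(o['grip_width'],1),round(o['time'],2))
E
python3 -m pendant '[[[0,0,0.1],[0,0,0],-1],[[0,0,0.2],[0,0,0],-1],[[0,0,0.2],[0,0,0],-1],[[0,0,0.2],[0,0,0],-1],[[0,0,0.1],[0,0,0],-1],[[0,0,0],[0,0,0],-1],[[0,0,0],[0,0,0],-1],[[0,0,0],[0,0,0],-1],[[0,0,0],[0,0,0],-1],[[0,0,0],[0,0,0],-1]]'; python3 weigh.py
```

```text
time: 11.18
tool_pos: [485.7, 94.9, 61.1]
tcp_rot: [3.141, 0.001, -0.105]
contact_force: [0.4, -0.1, -2.0]
grip_width: 61.4
finger_force: 30.0
[-0.01 -0.12 -2.57] [0.53 0.52 0.44] [-0.000e+00 -4.472e+01 -1.881e+01  2.000e-02 -8.000e-02  0.000e+00] [485.9  95.   61.3] 61.0 11.58
```

```bash
python3 -m pendant '[[[0,0,-0.2],[0,0,0],-1],[[0,0,-0.2],[0,0,0],-1],[[0,0,-0.2],[0,0,0],-1],[[0,0,-0.15],[0,0,0],-1],[[0,0,-0.03],[0,0,0],-1],[[0,0,0],[0,0,0],-1],[[0,0,0],[0,0,0],-1],[[0,0,0],[0,0,0],0.4],[[0,0,0],[0,0,0],0.7],[[0,0,0],[0,0,0],1]]'
python3 -m pendant '[[[0,0,0],[0,0,0],1],[[0,0,0.3],[0,0,0],1],[[0,0,0.6],[0,0,0],1],[[0,0,0.6],[0,0,0],1],[[0,-0.2,0.3],[0,0,0],1],[[-0.1,-0.9,0],[0,0,0],1],[[-0.1,-0.9,0],[0,0,0],1],[[-0.1,-0.9,0],[0,0,0],1],[[-0.2,-0.9,0],[0,0,0],1],[[0,-0.1,0],[0,0,0],1]]'
```

```text
time: 12.42
tool_pos: [486.1, 94.9, 38.0]
tcp_rot: [3.141, -0.0, -0.105]
contact_force: [0.6, 1.2, 0.0]
grip_width: 73.0
finger_force: 0.0
time: 13.25
tool_pos: [470.2, -25.6, 92.3]
tcp_rot: [3.14, -0.0, -0.108]
contact_force: [1.4, 0.5, 0.4]
grip_width: 92.0
finger_force: 0.0
```

```bash
python3 -m pendant '[[[0,0,0],[0,0,0],1],[[0,0,-0.5],[0,0,0],1],[[0,0,-0.5],[0,0,0],1],[[0,0,-0.5],[0,0,0],1],[[0,0,-0.3],[0,0,0],1],[[0,0,0],[0,0,0],1],[[0,0,0],[0,0,0],-1],[[0,0,0],[0,0,0],-1],[[0,0,0],[0,0,0],-1],[[0,0,0],[0,0,0],-1]]'
python3 -m pendant '[[[0,0,0],[0,0,0],-1],[[0,0,0],[0,0,0],-1],[[0,0,0.1],[0,0,0],-1],[[0,0,0.2],[0,0,0],-1],[[0,0,0.2],[0,0,0],-1],[[0,0,0.2],[0,0,0],-1],[[0,0,0.1],[0,0,0],-1],[[0,0,0],[0,0,0],-1],[[0,0,0],[0,0,0],-1],[[0,0,0],[0,0,0],-1]]'; python3 weigh.py
```

```text
time: 14.08
tool_pos: [471.4, -22.0, 38.6]
tcp_rot: [3.141, -0.001, -0.105]
contact_force: [0.4, 0.1, -0.1]
grip_width: 69.8
finger_force: 0.0
time: 14.92
tool_pos: [470.7, -22.0, 61.8]
tcp_rot: [3.142, 0.0, -0.105]
contact_force: [-0.8, 0.6, -6.4]
grip_width: 61.5
finger_force: 30.0
[ 0.36 -0.24 -6.21] [0.33 0.33 0.58] [ 1.000e-02 -4.413e+01 -1.916e+01  3.000e-02 -7.000e-02 -0.000e+00] [470.8 -22.   61.8] 61.1 15.32
```

```bash
python3 -m pendant '[[[0,0,-0.2],[0,0,0],-1],[[0,0,-0.2],[0,0,0],-1],[[0,0,-0.2],[0,0,0],-1],[[0,0,-0.15],[0,0,0],-1],[[0,0,-0.03],[0,0,0],-1],[[0,0,0],[0,0,0],-1],[[0,0,0],[0,0,0],-1],[[0,0,0],[0,0,0],0.4],[[0,0,0],[0,0,0],0.7],[[0,0,0],[0,0,0],1]]'
python3 -m pendant '[[[0,0,0],[0,0,0],1],[[0,0,0.3],[0,0,0],1],[[0,0,0.6],[0,0,0],1],[[0,0,0.6],[0,0,0],1],[[0,-0.2,0.3],[0,0,0],1],[[0.1,-0.9,0],[0,0,0],1],[[0.1,-0.9,0],[0,0,0],1],[[0.1,-0.9,0],[0,0,0],1],[[0,-0.7,0],[0,0,0],1],[[0,0,0],[0,0,0],1]]'
python3 -m pendant '[[[0,0,0],[0,0,0],1],[[0,0,-0.5],[0,0,0],1],[[0,0,-0.5],[0,0,0],1],[[0,0,-0.5],[0,0,0],1],[[0,0,-0.3],[0,0,0],1],[[0,0,0],[0,0,0],1],[[0,0,0],[0,0,0],-1],[[0,0,0],[0,0,0],-1],[[0,0,0],[0,0,0],-1],[[0,0,0],[0,0,0],-1]]'
python3 -m pendant '[[[0,0,0],[0,0,0],-1],[[0,0,0],[0,0,0],-1],[[0,0,0.1],[0,0,0],-1],[[0,0,0.2],[0,0,0],-1],[[0,0,0.2],[0,0,0],-1],[[0,0,0.2],[0,0,0],-1],[[0,0,0.1],[0,0,0],-1],[[0,0,0],[0,0,0],-1],[[0,0,0],[0,0,0],-1],[[0,0,0],[0,0,0],-1]]'; python3 weigh.py
```

```text
time: 16.15
tool_pos: [471.6, -22.0, 38.8]
tcp_rot: [3.142, -0.002, -0.105]
contact_force: [0.0, -0.0, 0.8]
grip_width: 73.1
finger_force: 0.0
time: 16.98
tool_pos: [480.5, -133.9, 93.0]
tcp_rot: [3.14, -0.002, -0.108]
contact_force: [0.5, -0.3, 0.4]
grip_width: 91.8
finger_force: 0.0
time: 17.82
tool_pos: [480.4, -130.1, 39.3]
tcp_rot: [3.141, -0.001, -0.105]
contact_force: [-0.2, -0.1, 0.8]
grip_width: 70.0
finger_force: 0.0
time: 18.65
tool_pos: [479.7, -129.9, 62.4]
tcp_rot: [-3.142, 0.0, -0.105]
contact_force: [0.4, -1.0, -2.9]
grip_width: 61.3
finger_force: 30.0
[ 0.23 -0.07 -2.21] [0.47 0.4  0.67] [ 1.000e-02 -4.486e+01 -1.888e+01  5.000e-02 -7.000e-02 -0.000e+00] [ 479.9 -130.    62.4] 61.2 19.05
```

Readings are 2.6, 6.2 and 2.2 N, so the middle tin is heaviest. I'll set this one down and fetch it.

```bash
python3 -m pendant '[[[0,0,-0.2],[0,0,0],-1],[[0,0,-0.2],[0,0,0],-1],[[0,0,-0.2],[0,0,0],-1],[[0,0,-0.15],[0,0,0],-1],[[0,0,-0.03],[0,0,0],-1],[[0,0,0],[0,0,0],-1],[[0,0,0],[0,0,0],-1],[[0,0,0],[0,0,0],0.4],[[0,0,0],[0,0,0],0.7],[[0,0,0],[0,0,0],1]]'
python3 -m pendant '[[[0,0,0],[0,0,0],1],[[0,0,0.3],[0,0,0],1],[[0,0,0.6],[0,0,0],1],[[0,0,0.6],[0,0,0],1],[[0,0.2,0.3],[0,0,0],1],[[-0.1,0.9,0],[0,0,0],1],[[-0.1,0.9,0],[0,0,0],1],[[-0.1,0.9,0],[0,0,0],1],[[0,0.7,0],[0,0,0],1],[[0,0,0],[0,0,0],1]]'
python3 -m pendant '[[[0,0,0],[0,0,0],1],[[0,0,-0.5],[0,0,0],1],[[0,0,-0.5],[0,0,0],1],[[0,0,-0.5],[0,0,0],1],[[0,0,-0.3],[0,0,0],1],[[0,0,0],[0,0,0],1],[[0,0,0],[0,0,0],-1],[[0,0,0],[0,0,0],-1],[[0,0,0],[0,0,0],-1],[[0,0,0],[0,0,0],-1]]'
python3 -m pendant '[[[0,0,0],[0,0,0],-1],[[0,0,0],[0,0,0],-1],[[0,0,0],[0,0,0],-1],[[0,0,0.1],[0,0,0],-1],[[0,0,0.2],[0,0,0],-1],[[0,0,0.3],[0,0,0],-1],[[0,0,0.4],[0,0,0],-1],[[0,0,0.4],[0,0,0],-1],[[0,0,0.4],[0,0,0],-1],[[0,0,0.4],[0,0,0],-1]]'
python3 -m pendant '[[[0,0,0.4],[0,0,0],-1],[[0,0,0.4],[0,0,0],-1],[[0,0,0.4],[0,0,0],-1],[[0,0,0.4],[0,0,0],-1],[[0,0,0.4],[0,0,0],-1],[[0,0,0.4],[0,0,0],-1],[[0,0,0.4],[0,0,0],-1],[[0,0,0.4],[0,0,0],-1],[[0,0,0.3],[0,0,0],-1],[[0,0,0.1],[0,0,0],-1]]'
python3 -m pendant '[[[0,0,0],[0,0,0],-1],[[0,0,0],[0,0,0],-1],[[0,0,0],[0,0,0],-1],[[0,0,0],[0,0,0],-1],[[0,0,0],[0,0,0],-1],[[0,0,0],[0,0,0],-1],[[0,0,0],[0,0,0],-1],[[0,0,0],[0,0,0],-1],[[0,0,0],[0,0,0],-1],[[0,0,0],[0,0,0],-1]]'; python3 weigh.py
python3 - <<'E'
from h import *
im=np.hstack([bot.capture("scene")[60:330,140:400],bot.capture("top")[60:330,130:390]])
cv2.imwrite("pics/end.png",cv2.resize(im,(780,405)))
E
```

```text
time: 19.88
tool_pos: [480.1, -130.0, 39.1]
tcp_rot: [3.142, -0.0, -0.105]
contact_force: [0.7, 0.3, 0.2]
grip_width: 73.2
finger_force: 0.0
time: 20.72
tool_pos: [470.1, -18.6, 93.4]
tcp_rot: [-3.141, 0.001, -0.102]
contact_force: [0.6, 0.0, -0.1]
grip_width: 92.0
finger_force: 0.0
time: 21.55
tool_pos: [471.4, -22.2, 39.8]
tcp_rot: [3.141, -0.001, -0.105]
contact_force: [-0.4, -0.2, 0.1]
grip_width: 69.8
finger_force: 0.0
time: 22.38
tool_pos: [470.5, -21.8, 106.0]
tcp_rot: [-3.141, 0.001, -0.105]
contact_force: [0.2, -0.2, -6.7]
grip_width: 61.4
finger_force: 30.0
time: 23.22
tool_pos: [471.2, -22.0, 214.7]
tcp_rot: [3.141, -0.002, -0.105]
contact_force: [-0.0, 0.2, -5.3]
grip_width: 61.2
finger_force: 30.0
time: 24.05
tool_pos: [470.9, -22.0, 213.1]
tcp_rot: [3.142, -0.0, -0.105]
contact_force: [-0.9, -0.0, -5.3]
grip_width: 61.3
finger_force: 30.0
[-0.15 -0.21 -6.01] [0.46 0.51 0.34] [-0.000e+00 -4.040e+01 -2.615e+01  4.000e-02 -7.000e-02  0.000e+00] [470.9 -22.  213.1] 61.1 24.45
```

View pics/end.png

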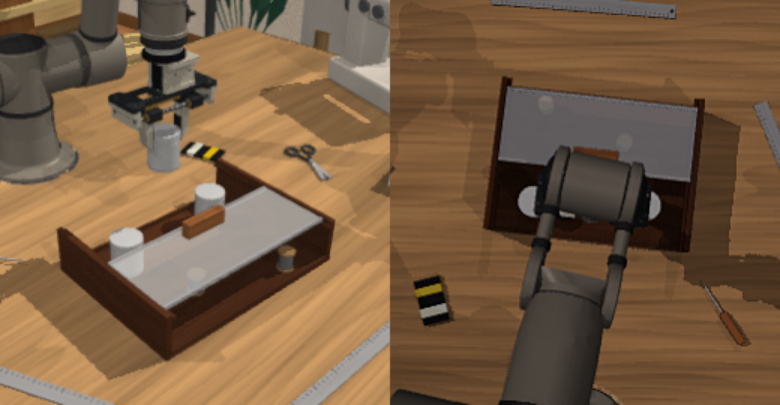

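The middle tin hangs upright at scene (164,148), the other two stand in the box's front half, the cover is open, and the bystanders are unmoved. Handing in.

```bash
python3 -c "
from plant import bot
print(bot.close_job())"
```

```text
the job is handed in; nothing more can be done
None
```

I handed the job in at about 25 s: cover open against its stop, the heaviest tin (the middle one, about 0.6 kg against about 0.25 kg for the others) held upright about 18 cm above the table, and the two lighter tins standing where they came from.

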